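# Cover the tomato pan on the pizza counter

## Task

Put the metal lid on the topping pan that holds the red cherry tomatoes: pick the lid up by its black handle, lower it onto that pan (do not drop it) and let go, so that it lies flat, centred on the rim and square with it. Leave the like pan of green olives where it stands, uncovered.

Things in the scene. Friction and masses are not known exactly. Their poses are not given: they have to be found in the camera images.
- lid_center (a point): the flat stainless steel lid, lying on the counter handle up: plate 176 mm (x) by 108 mm (y) by 5 mm, the same outline as a pan's flange, without a lip underneath; black bar handle on top, centred, 80 mm long along x and 14 mm wide in y, its bar from 20 to 36 mm above the lid's underside (between its two feet the space from 5 to 20 mm is open). 0.15 to 0.31 kg. This point: centre of the lid, 18 mm above its underside; z up. Either way round is the same.
- tomato_pan: The pan to cover: a loose stainless steel pan, open at the top, holding red cherry tomatoes. Flange outline 176 mm (its x) by 108 mm (its y), 70 mm high, flat flange 13 mm or more wide all round its mouth; 0.6 to 1 kg. Origin: centre of its underside, so the flat rim lies 70 mm above it; z up.
- olive_pan: A bystander, not to be covered: a loose stainless steel pan, open at the top, holding green olives. Flange outline 176 mm (its x) by 108 mm (its y), 70 mm high, flat flange 13 mm or more wide all round its mouth; 0.6 to 1 kg. Origin: centre of its underside, so the flat rim lies 70 mm above it; z up.
There are look-alikes about, which are no part of the job. What is shaped like the part that bears lid_center but blue, orange or yellow is not meant.

How it is judged (in metres and radians):
On the way:
1. the lid, still held, is lowered to within 20 mm of the tomato pan's rim, over it (horizontal distance between lid_center and tomato_pan below 0.03 m and z of lid_center in the frame of tomato_pan between 0.08 and 0.108 m and contact force between the fingers and lid above 0.5 N), for 0.04 s.
At the end, for the whole second after the job is handed in: The lid lies released and at rest on the tomato pan's rim, handle up and level (within 4 degrees), its centre within 15 mm of the pan's centre and its long side within 10 degrees of the pan's, the pan standing upright (horizontal distance between lid_center and tomato_pan below 0.015 m and z of lid_center in the frame of tomato_pan between 0.083 and 0.093 m and angle between the x axis of lid_center and the x axis of tomato_pan, either way round below 0.175 rad and angle between each of lid_center, tomato_pan's own z axis and vertical below 0.07 rad and linear speed of lid below 0.02 m/s); the robot touches nothing.
It fails at once if the olive pan is shifted by more than 30 mm (distance of olive_pan from where it was at the start of the episode above 0.03 m).
It also fails if it takes over 40 s, if anything falls off the work surface, if the arm or the gripper's body presses on something with over 40 N, if the wrist force passes 120 N, or if a joint passes its speed limit or range.

## Robot

A 6-joint arm with a two-finger parallel gripper is mounted at the origin on the work surface. World frame = base frame: x ahead of the robot, y to its left, z up, the work surface at z = 0. Lengths are in m, angles in degrees, forces in N, time in s.
With the tool pointing down it reaches from about 0.325 to 0.775 m from the base axis. Payload 5.5 kg.
Tool frame: the origin (TCP) lies at the centre of the arm's flange, where the gripper is bolted on; the fingertips stand 182 mm ahead of it and the grasp point (between the pads) lies 163 mm ahead of it; z points along the fingers, y is the direction in which the jaws open and shut (so a half turn about z gives the same grasp; the last joint's range is limited). The gripper opens to 88 mm and grips with 3 to 60 N. Pads are 20 mm wide; open, the fingers measure 115 mm over their backs; the gripper's body (75 mm by 178 mm) begins 61 mm behind the grasp point.
Start: joints at [66.251, 5.22, 70.514, -0, 104.267, -3.249], TCP at [0.21, 0.562, 0.405] pointing down, gripper open.
Joint ranges: [-164.24, 164.24], [-49.07, 125.15], [9.68, 141.18], [-86.29, 266.29], [3.28, 154.24], [-151.56, 151.56]. Speed limits (degrees/s): [147.25, 147.25, 172.46, 180, 180, 180].

## Interface

Orientations are given as [roll, pitch, yaw] about the fixed x, y, z axes, in that order (R = Rz(yaw) Ry(pitch) Rx(roll)).
In Python, from station import r gives the robot as it stands. The module is installed in compiled form; this text tells all that it offers. Calls block until the motion is done:
- r.reach(position, orientation): joint-space move of the TCP to a pose.
- r.servo_line(position, rotation=None, speed=0.15): straight line of the TCP; rotation=None keeps the orientation; speed is the mean speed in m/s.
- r.move_joints(angles): joint-space move.
- r.let_go() and r.grab(squeeze=None): open the fingers fully, or close them until they stop; squeeze is the grip in N (None keeps the last).
- r.wait(seconds).
- r.inverse_kinematics(position, orientation): joint angles nearest the present ones, or None.
- r.sense(): the state.
- r.snapshot(name): name is "side" or "top" or "wrist"; returns a dict with "frame" (420x560x3 uint8, red, green, blue), "fx", "fy", "cx", "cy" (pixels), "dist_coeffs" ([k1, k2, p1, p2, k3] as OpenCV has them; the pictures are not rectified), "R" (3x3) and "t" (3): a world point X has camera coordinates R X + t. Camera axes: x right, y down, z forward; pixel columns grow to the right and rows downward; lengths in m; the calibration is good to about 2 mm. A picture is of the moment at which its call begins. There is no depth.
A pose or a line that the arm cannot do raises r.IKError and nothing moves.
- r.hand_in(): hands the job in, once; it reports no verdict.
The state is a dict: "clock": time; "joints": joint angles; "joint_vel": joint speeds; "joint_torque": joint torques, N m; "tcp_pos": TCP position; "orientation": TCP orientation; "contact_force": force on the tool from outside, world axes, zero at the start; "torque": the same for the moment, N m; "opening": finger opening in m.
Only numpy, scipy, OpenCV 4.12 (cv2) and the standard library are available. Lean on these libraries where they do the work, as an engineer would, in place of code of your own. Each camera call takes 0.05 s, during which the arm holds its last target.

## Working session

There is one attempt and no reset: what is moved stays moved. The work goes in short steps, each a Python script; the robot and the scene stay as the last script left them, time stands still between calls to the robot, and variables do not carry over. Pictures are saved under pics/ and viewed, and the job is handed in when it is done.

```bash
mkdir -p pics; python3 - <<'E'
from station import r
import cv2,pickle
d={}
for n in("top","side","wrist"):
    s=r.snapshot(n);d[n]=s;cv2.imwrite(f"pics/{n}0.png",s["frame"][:,:,::-1])
    print(n,s["fx"],s["cx"],s["cy"],s["dist_coeffs"],-s["R"].T@s["t"])
pickle.dump(d,open("s0.pkl","wb"));print(r.sense())
E
```

```text
top 420.2696347646913 282.6759416695296 214.40532722190966 [-0.09190664  0.          0.          0.          0.        ] [3.63005132e-01 1.23003898e-04 8.91399857e-01]
side 496.30921583876227 274.5271765236876 212.29359281384274 [-0.17796519  0.          0.          0.          0.        ] [ 0.28070349 -0.78651496  0.67373472]
wrist 297.83584312111583 279.5176659404015 213.31506321789803 [-0.0638002  0.         0.         0.         0.       ] [0.14201538 0.58768388 0.38308811]
{'clock': 0.15, 'joints': array([ 6.62498953e+01,  5.25302085e+00,  7.05663073e+01, -5.51146344e-04,
        1.04267327e+02, -3.24967486e+00]), 'joint_vel': array([-0.11412623, -0.17488268, -0.29479081,  0.07491971,  0.02371824,
        0.0256036 ]), 'joint_torque': array([ 5.90803302e-04, -4.47046173e+01, -4.06906807e+01,  6.98051951e-02,
        2.75479769e-02, -9.49474816e-05]), 'tcp_pos': array([0.21015934, 0.56203716, 0.40376556]), 'orientation': array([-1.79913454e+02, -4.37873676e-03,  1.59499431e+02]), 'contact_force': array([ 0.05249398,  0.1736513 , -0.46176925]), 'torque': array([0.06946708, 0.00393318, 0.05688955]), 'opening': 0.08760779997484591}
```

View pics/top0.png

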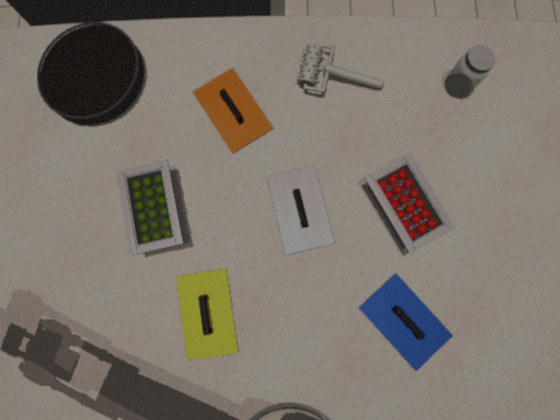

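View pics/side0.png

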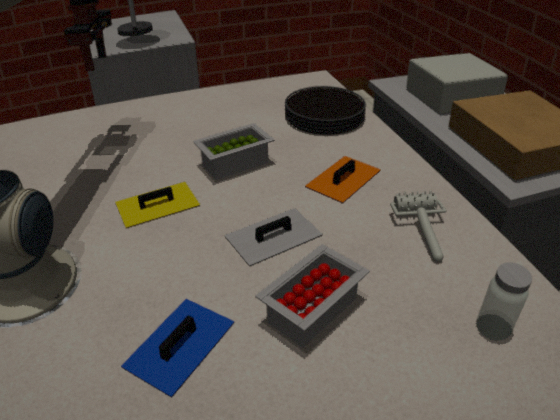

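View pics/wrist0.png

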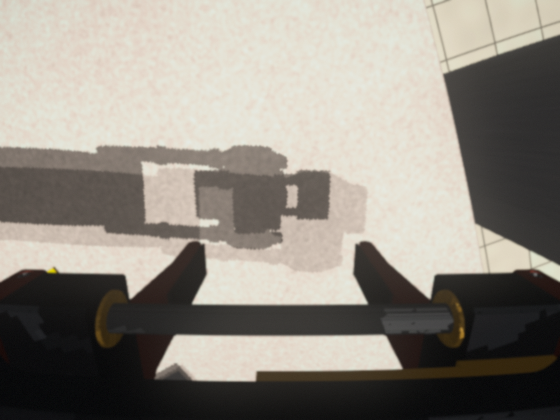

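The top view shows the steel lid at about (300,210) with its handle at (300,208), the tomato pan at (406,203) and the olive pan at (152,208). The blue, orange and yellow lids are decoys. Next I'll measure the lid and the tomato pan's rim.

```bash
cat > h.py <<'E'
import cv2,numpy as np
def K(s): return np.array([[s["fx"],0,s["cx"]],[0,s["fy"],s["cy"]],[0,0,1]])
def ray(s,px,z):
    px=np.asarray(px,float).reshape(-1,1,2)
    u=cv2.undistortPoints(px,K(s),np.array(s["dist_coeffs"])).reshape(-1,2)
    d=np.c_[u,np.ones(len(u))]@s["R"]; c=-s["R"].T@s["t"]
    return c+d*((z-c[2])/d[:,2])[:,None]
def rect(P):
    P=P[:,:2].astype(np.float32)
    (c,(w,h),a)=cv2.minAreaRect((P*1000).astype(np.float32))
    if w<h: w,h=h,w; a+=90
    return np.array(c)/1000,w,h,(a+90)%180-90
def blob(mask,seed):
    n,l,st,ce=cv2.connectedComponentsWithStats(mask.astype(np.uint8))
    k=1+np.argmin([np.hypot(*(ce[i]-seed)) if st[i,4]>40 else 1e9 for i in range(1,n)])
    return (l==k).astype(np.uint8)
def pts(m):
    c,_=cv2.findContours(m,cv2.RETR_EXTERNAL,cv2.CHAIN_APPROX_NONE)
    return max(c,key=len).reshape(-1,2)
E
python3 - <<'E'
import pickle;from h import *
d=pickle.load(open("s0.pkl","rb"));s=d["top"];f=s["frame"];hsv=cv2.cvtColor(f,cv2.COLOR_RGB2HSV)
for p in [(300,180),(320,230),(301,208),(350,200),(250,200),(370,190),(444,225),(410,161),(407,248),(430,170),(125,200)]: print(p,f[p[1],p[0]],hsv[p[1],p[0]])
m=blob(hsv[...,2]<60,(301,208));print("handle",rect(ray(s,pts(m),0.036)))
crop=cv2.resize(f[140:270,250:470],None,fx=3.6,fy=3.6,interpolation=cv2.INTER_CUBIC)
cv2.imwrite("pics/crop0.png",crop[:,:,::-1])
E
```

```text
(300, 180) [143 136 131] [ 13  21 143]
(320, 230) [142 139 135] [ 17  13 142]
(301, 208) [21 30 26] [77 77 30]
(350, 200) [142 131 122] [ 14  36 142]
(250, 200) [142 133 123] [ 16  34 142]
(370, 190) [39 40 38] [45 13 40]
(444, 225) [117 112 111] [  5  13 117]
(410, 161) [137 128 126] [  5  20 137]
(407, 248) [121 116 115] [  5  13 121]
(430, 170) [141 133 123] [ 17  33 141]
(125, 200) [134 127 123] [ 11  21 134]
handle (array([ 0.51151642, -0.02654801]), 79.68158721923828, 11.973979949951172, 13.178470611572266)
```

View pics/crop0.png

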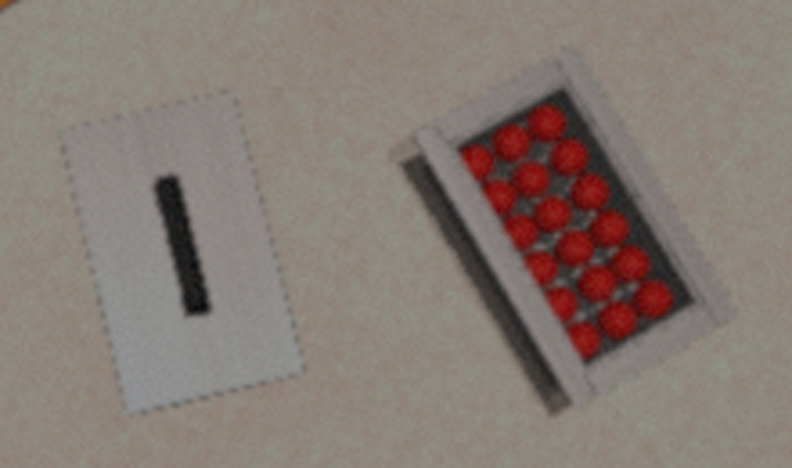

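```bash
python3 - <<'E'
import pickle;from h import *
d=pickle.load(open("s0.pkl","rb"))
f=d["top"]["frame"][145:260,350:460]
a=cv2.resize(f,None,fx=5,fy=5,interpolation=cv2.INTER_CUBIC);a=np.clip((a.astype(float)-20)*1.8,0,255).astype(np.uint8)
cv2.imwrite("pics/crop1.png",a[:,:,::-1])
f=d["side"]["frame"][240:355,250:380]
a=cv2.resize(f,None,fx=5,fy=5,interpolation=cv2.INTER_CUBIC);a=np.clip((a.astype(float)-20)*1.8,0,255).astype(np.uint8)
cv2.imwrite("pics/crop2.png",a[:,:,::-1])
E
```

```text
(no output)
```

View pics/crop1.png

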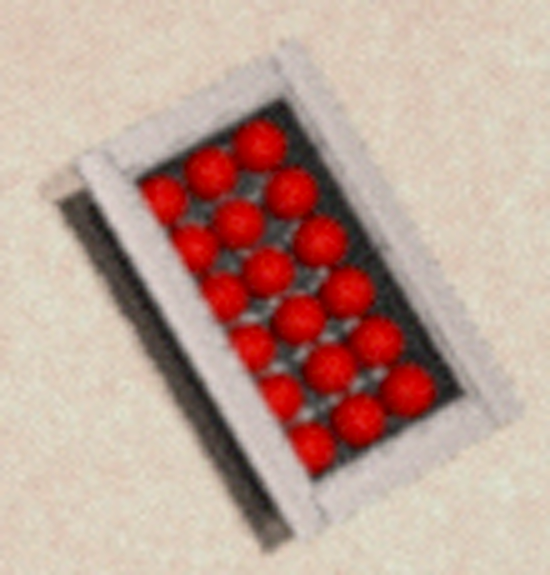

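View pics/crop2.png

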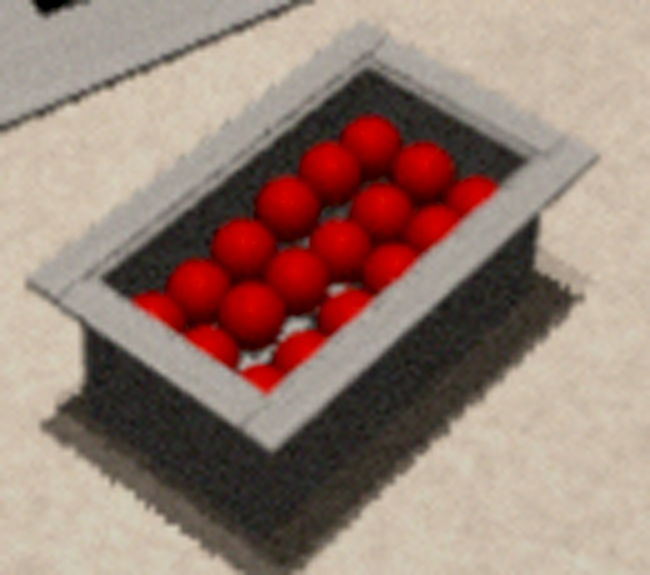

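The rim is clear in both crops. In the top crop its corners are at (90,150), (290,40), (522,412) and (308,540). In the side crop they are at (30,285), (368,22), (600,157) and (272,450). I'll triangulate them and cross-check.

```bash
python3 - <<'E'
import pickle;from h import *
d=pickle.load(open("s0.pkl","rb"))
T=np.array([(90,150),(290,40),(522,412),(308,540)])/5-.4+[350,145]
S=np.array([(30,285),(368,22),(600,157),(272,450)])/5-.4+[250,240]
for n,p in(("top",T),("side",S)):
    P=ray(d[n],p,.07);print(n,P[:,:2].round(4).tolist(),"mean",P.mean(0),rect(P))
# lid
Lt=np.array([(62,130),(235,92),(303,375),(130,412)])/3.6-.4+[250,140]
P=ray(d["top"],Lt,.005);print("lid top",P.mean(0),rect(P))
s=d["side"];v=s["frame"].max(2);m=blob(v<50,(274,229));print("side handle",np.ptp(pts(m),0),rect(ray(s,pts(m),.036)), ray(s,pts(m),.028).mean(0))
# red centroid check
E
```

```text
top [[0.5725, -0.1625], [0.6185, -0.2466], [0.465, -0.3323], [0.415, -0.2431]] mean [ 0.51776586 -0.24611026  0.07      ] (array([ 0.5171308 , -0.24463103]), 176.7965087890625, 102.23654174804688, 29.172298431396484)
side [[0.4151, -0.2421], [0.5701, -0.1577], [0.6188, -0.2508], [0.4657, -0.3329]] mean [ 0.51744423 -0.24587446  0.07      ] (array([ 0.51774084, -0.24601463]), 176.4947509765625, 104.99897003173828, 28.567550659179688)
lid top [ 0.5139921 -0.0280456  0.005    ] (array([ 0.51367871, -0.02727133]), 175.556640625, 107.1065444946289, 12.205029487609863)
side handle [35 26] (array([ 0.50948367, -0.04453334]), 90.93833923339844, 42.094505310058594, 12.772188186645508) [ 0.51215442 -0.03509324  0.028     ]
```

```bash
python3 - <<'E'
from station import r
import cv2,pickle
L=[.5128,-.027];o=[180,0,12.5]
r.reach(L+[.33],o)
s=r.snapshot("wrist");pickle.dump(s,open("w1.pkl","wb"));cv2.imwrite("pics/w1.png",s["frame"][:,:,::-1])
q=r.sense();print(q["clock"],q["tcp_pos"],q["orientation"],q["joints"],q["contact_force"])
E
```

```text
2.575 [ 0.51292079 -0.02626089  0.33014228] [-1.79993305e+02 -1.67424994e-02  1.25941877e+01] [-6.73055961e+00 -8.28750856e+00  9.13187868e+01  1.19462946e-02
  9.69551380e+01  7.06766997e+01] [ 0.16516475 -0.31079384  0.47491303]
```

View pics/w1.png

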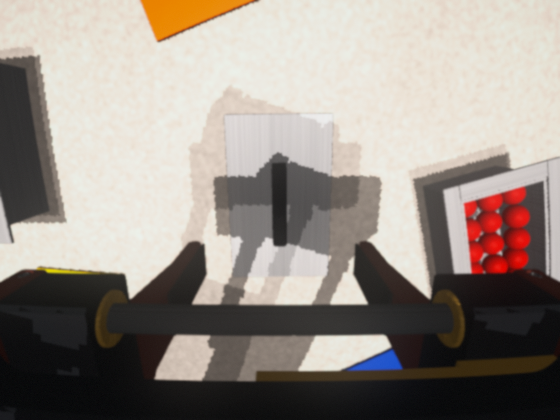

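The wrist view shows the handle running straight up the image from (280,156) to (280,246), midway between the fingers at columns 200 and 360. The lid edges are parallel to the image axis. I'll cast those points to get the position, then descend and grasp.

```bash
python3 - <<'E'
from station import r
import pickle;from h import *
s=pickle.load(open("w1.pkl","rb"))
P=ray(s,[(280,157),(280,246)],.036);print(P)
C=ray(s,[(225,114),(332,113),(325,276),(231,276)],.005);print(C.mean(0),rect(C))
print(r.sense()["tcp_pos"])
L=[.5125,-.027]
r.servo_line(L+[.163+.030],[180,0,12.5],speed=.08);r.wait(.2)
q=r.sense();print(q["clock"],q["tcp_pos"],q["contact_force"])
a=r.snapshot("side");cv2.imwrite("pics/s2.png",cv2.resize(a["frame"][130:330,150:430],None,fx=2.8,fy=2.8)[:,:,::-1])
E
```

```text
[[ 0.56188165 -0.01542928  0.036     ]
 [ 0.47765675 -0.03437775  0.036     ]]
[ 0.51506073 -0.02407879  0.005     ] (array([ 0.51519812, -0.02366592]), 175.38720703125, 106.32109832763672, 12.668766021728516)
[ 0.51292079 -0.02626089  0.33014228]
4.6417 [ 0.51258307 -0.02700732  0.19328758] [ 0.60564659 -0.11689964 -0.89754672]
```

View pics/s2.png

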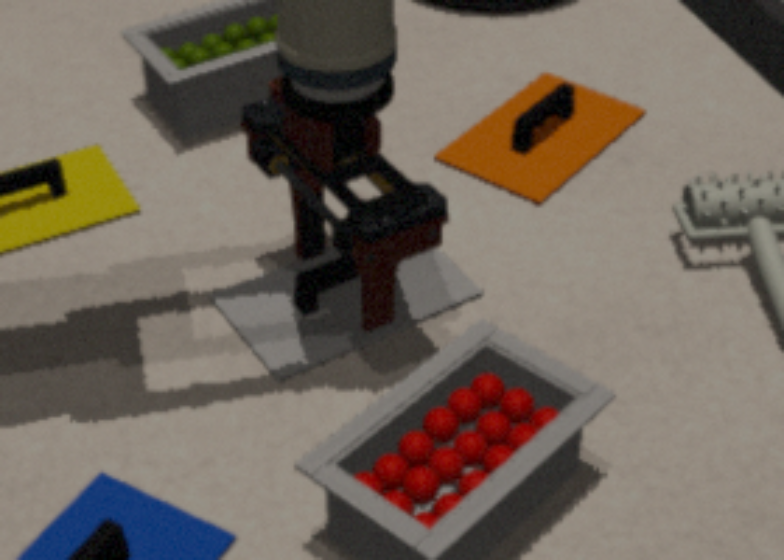

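Both fingers straddle the handle above the plate, with no contact yet, so I'll grip and lift.

```bash
python3 - <<'E'
from station import r
import pickle;from h import *
r.grab(squeeze=35)
q=r.sense();print(q["clock"],q["opening"],q["contact_force"])
p=q["tcp_pos"];r.servo_line([p[0],p[1],.36],speed=.12)
r.reach([.5176,-.246,.36],[180,0,28.8]);r.wait(.3)
q=r.sense();print(q["clock"],q["opening"],q["tcp_pos"],q["orientation"],q["contact_force"],q["torque"])
d={n:r.snapshot(n) for n in("top","side","wrist")};pickle.dump(d,open("s3.pkl","wb"))
for n in d: cv2.imwrite(f"pics/{n}3.png",d[n]["frame"][:,:,::-1])
E
```

```text
5.8167 0.013611125376298728 [-0.40696445 -0.14021647  0.85281663]
8.5417 0.01393032649810113 [ 0.51785928 -0.24493655  0.36025296] [ 1.79983998e+02 -1.81223114e-02  2.88866256e+01] [-0.34711262  0.28857275 -1.66534017] [-0.01598075  0.09193647  0.02666816]
```

View pics/side3.png

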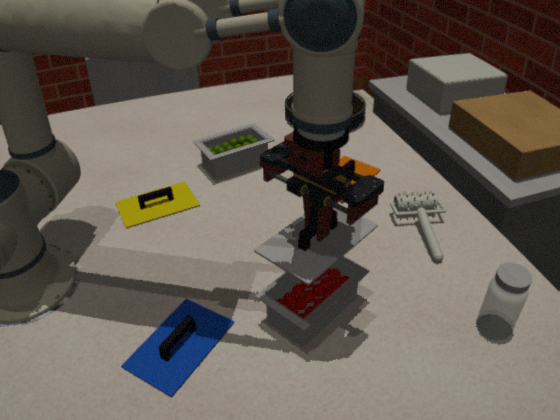

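View pics/wrist3.png

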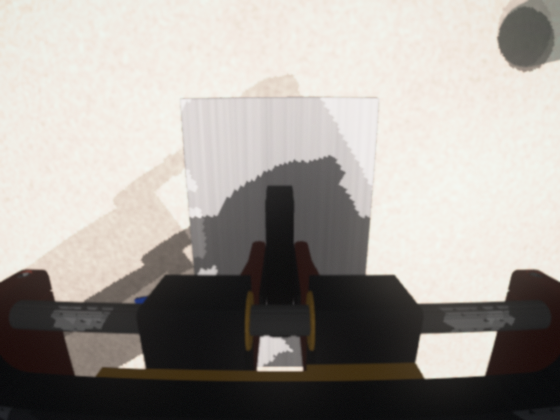

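View pics/top3.png

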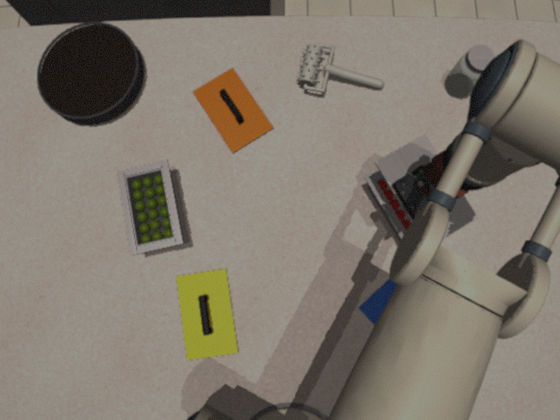

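The lid is held. The wrist view shows its far edge at row 97, between columns 181 and 378. I'll work out its offset in the grip from that edge and from the lid corners in the side view.

```bash
python3 - <<'E'
import pickle;from h import *
d=pickle.load(open("s3.pkl","rb"))
P=ray(d["wrist"],[(181,98),(378,98)],.172);print(P, P.mean(0)[:2]-[.51786,-.24494])
t=np.radians(28.85);ax=np.array([np.cos(t),np.sin(t)]);m=P.mean(0)[:2]-[.51786,-.24494]
print("along",m@ax-.088,"lateral",m@[-ax[1],ax[0]],"width",np.linalg.norm(P[1]-P[0]),"yaw",np.degrees(np.arctan2(*(P[0]-P[1])[:2]))) 
f=d["side"]["frame"][190:290,245:390]
a=cv2.resize(f,None,fx=5,fy=5,interpolation=cv2.INTER_CUBIC);a=np.clip((a.astype(float)-10)*1.7,0,255).astype(np.uint8)
cv2.imwrite("pics/crop3.png",a[:,:,::-1])
E
```

```text
[[ 0.57126792 -0.15515595  0.172     ]
 [ 0.62232906 -0.24755818  0.172     ]] [0.07893849 0.04358294]
along 0.0021706788536717536 lateral 8.442168483380201e-05 width 0.1055718345886483 yaw -28.92488162957418
```

View pics/crop3.png

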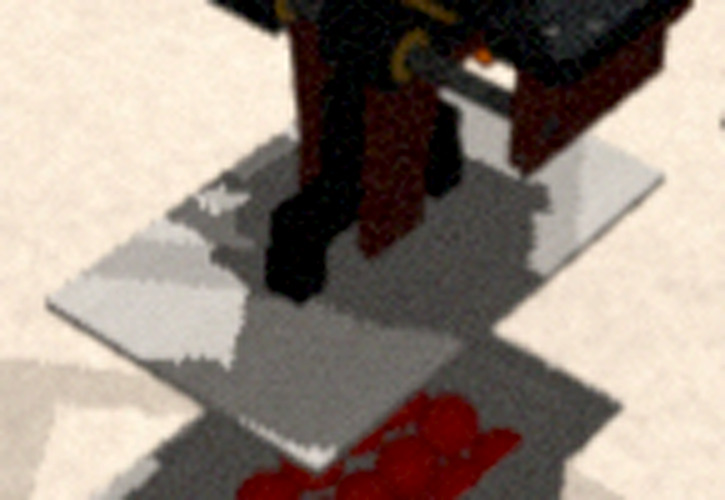

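In the side crop, the lid's top corners are at (48,303), (320,466) and (662,178). The midpoint of the left and right corners gives the centre.

```bash
python3 - <<'E'
import pickle;from h import *
d=pickle.load(open("s3.pkl","rb"))
p=np.array([(48,303),(320,466),(662,178)])/5-.4+[245,190]
for z in(.168,.172,.176):
    P=ray(d["side"],p,z);c=(P[0]+P[2])/2-[.51786,-.24494,0];t=np.radians(28.85)
    e=P[2]-P[1];print(z,"off",c[:2],"along",c[0]*np.cos(t)+c[1]*np.sin(t),np.linalg.norm(e),np.linalg.norm(P[1]-P[0]),"yaw",np.degrees(np.arctan2(e[1],e[0])))
E
```

```text
0.168 off [0.00303881 0.00265372] along 0.003942117317679823 0.17285689916122077 0.10621849242045736 yaw 28.78948553264565
0.172 off [ 0.00113903 -0.00165074] along 0.00020115251685295292 0.17148972469662113 0.10537838010090178 yaw 28.789485532645674
0.176 off [-0.00076074 -0.0059552 ] along -0.003539812283974024 0.17012255023202136 0.10453826778134613 yaw 28.78948553264568
```

```bash
python3 - <<'E'
from station import r
import numpy as np
T=[.5163,-.2464]
r.servo_line(T+[.276],[180,0,28.8],speed=.08);r.wait(.3)
q=r.sense();f0=q["contact_force"][2];print(q["clock"],q["tcp_pos"],f0)
z=.276
while z>.258:
    z-=.001;r.servo_line(T+[z],speed=.02);r.wait(.05)
    q=r.sense();df=q["contact_force"][2]-f0;print(round(z,4),q["tcp_pos"][2].round(4),df.round(2))
    if df>2.5: break
print(q["clock"],q["opening"],q["tcp_pos"])
import cv2;a=r.snapshot("side");cv2.imwrite("pics/s4.png",cv2.resize(a["frame"][200:350,220:400],None,fx=4,fy=4)[:,:,::-1])
E
```

```text
10.1917 [ 0.5163481  -0.24642082  0.27635784] -3.3477077362175462
0.275 0.2749 0.76
0.274 0.2739 0.16
0.273 0.273 0.88
0.272 0.2719 1.21
0.271 0.2709 1.15
0.27 0.2699 0.28
0.269 0.2689 0.53
0.268 0.2679 1.3
0.267 0.2669 1.33
0.266 0.266 0.46
0.265 0.265 1.59
0.264 0.264 0.45
0.263 0.263 1.03
0.262 0.263 8.37
14.3917 0.013488302981819245 [ 0.51625717 -0.24636863  0.26298992]
```

View pics/s4.png

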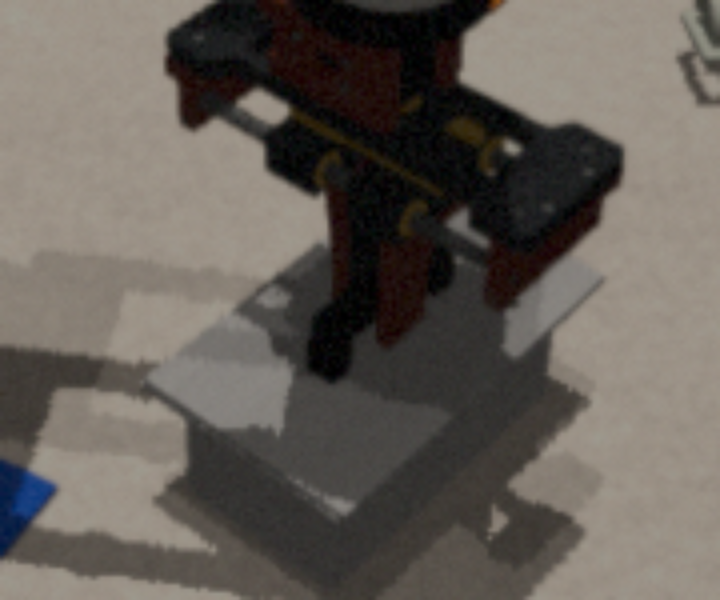

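Contact came at the expected height, and the lid covers the rim, with side-crop corners at (147,380), (340,520) and (603,280). I'll release, retreat and check.

```bash
python3 - <<'E'
from station import r
import cv2,pickle
r.servo_line([.5163,-.2464,.2633],speed=.02)
r.let_go();r.wait(.2)
r.servo_line([.5163,-.2464,.40],speed=.12)
r.reach([.35,.25,.42],[180,0,90]);r.wait(.3)
d={n:r.snapshot(n) for n in("top","side")};pickle.dump(d,open("s5.pkl","wb"))
q=r.sense();print(q["clock"],q["contact_force"],q["opening"])
cv2.imwrite("pics/top5.png",cv2.resize(d["top"]["frame"][145:260,350:460],None,fx=5,fy=5,interpolation=cv2.INTER_CUBIC)[:,:,::-1])
cv2.imwrite("pics/side5.png",cv2.resize(d["side"]["frame"][240:355,250:380],None,fx=5,fy=5,interpolation=cv2.INTER_CUBIC)[:,:,::-1])
cv2.imwrite("pics/topfull5.png",d["top"]["frame"][:,:,::-1])
E
```

```text
19.6917 [-0.6242631  -0.85823093 -0.42952493] 0.0881346052467831
```

View pics/top5.png

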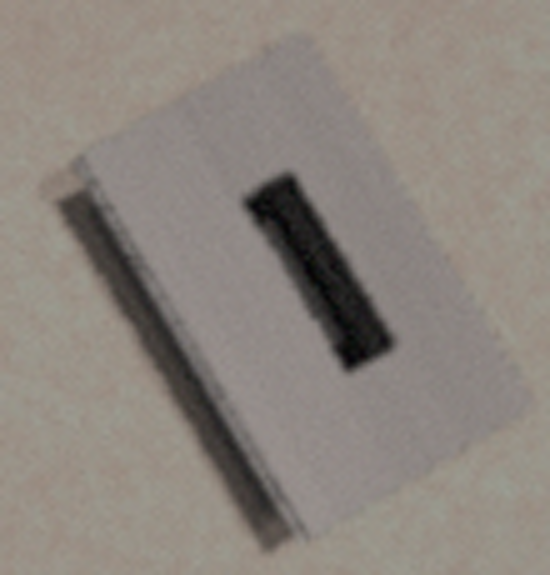

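View pics/side5.png

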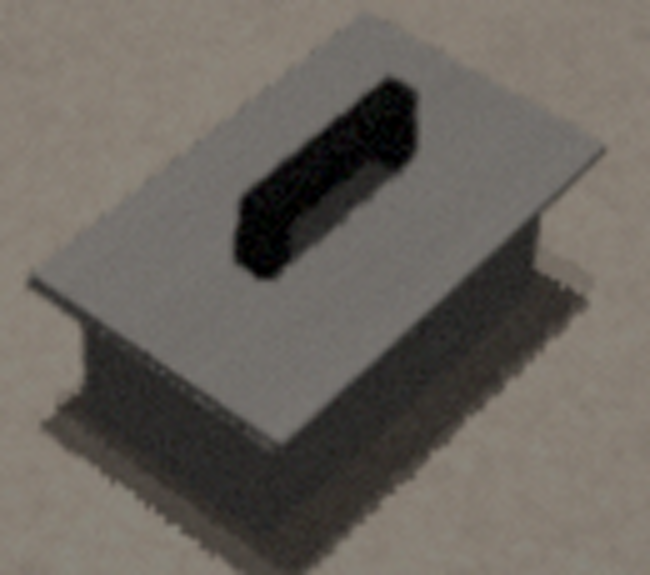

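View pics/topfull5.png

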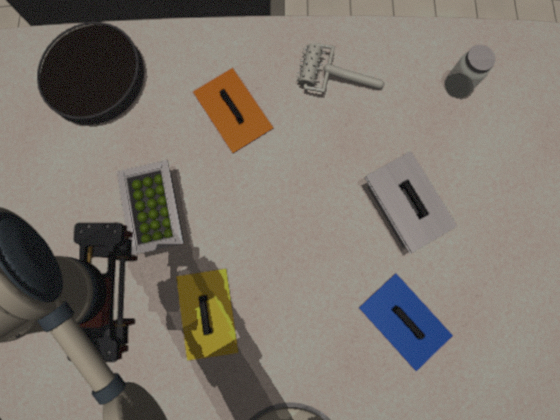

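The lid lies flat, its corners at (90,158), (305,32), (535,405) and (312,540) in the top crop, and the olive pan hasn't moved. One last numeric check, then I'll hand in.

```bash
python3 - <<'E'
import pickle;from h import *
from station import r
d=pickle.load(open("s5.pkl","rb"))
T=np.array([(90,158),(305,32),(535,405),(312,540)])/5-.4+[350,145]
S=np.array([(30,275),(365,10),(606,148),(282,445)])/5-.4+[250,240]
ok=True
for n,p in(("top",T),("side",S)):
    P=ray(d[n],p,.075);c=P.mean(0);R=rect(P);print(n,c,R);ok&=np.hypot(c[0]-.5176,c[1]+.246)<.009 and abs(R[3]-28.8)<5
print(ok)
if ok: r.hand_in()
E
```

```text
top [ 0.51753089 -0.24793952  0.075     ] (array([ 0.51752814, -0.2473154 ]), 176.22035217285156, 106.36227416992188, 28.815587997436523)
side [ 0.51806937 -0.24662356  0.075     ] (array([ 0.51864734, -0.24656499]), 176.37437438964844, 108.14497375488281, 29.180906295776367)
True
the job is handed in; nothing more can be done
```

I put the steel lid on the tomato pan and handed the job in; hand-in gives no verdict. I gripped it by its black handle, lowered it in 1 mm steps until it touched the rim at the expected height, then let go and backed away.

- **Centring:** seen from the top and side cameras after release, the lid's centre is about 1–2 mm from the pan centre I measured before covering it. The limit is 15 mm.
- **Squareness:** the lid's long side is within about 0.5° of the pan's. The limit is 10°.
- **Level and clearance:** the lid looks flat on the rim and the gripper is open and clear of everything. I judged flatness only by eye.
- **Olive pan:** it looks unmoved in the last overhead picture; I did not measure its position.
- **Time and forces:** the clock read about 20 s at my last check, against the 40 s limit. The contact force rose by about 8 N when the lid touched down.

Before the grasp, the camera estimates of the lid's centre disagreed by several millimetres. Once the lid was held I measured it again, found it about 1–2 mm off-centre in the grip, and corrected for that when placing it. No final check failed.

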